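# Park the photometer and pack its alignment gauges

## Robot

A 6-joint arm with a two-finger parallel gripper is mounted at the origin on the work surface. World frame = base frame: x ahead of the robot, y to its left, z up, the work surface at z = 0. Lengths are in mm, angles in rad, forces in N, time in s.
With the tool pointing down it reaches from about 300 to 775 mm from the base axis. Payload 14.6 kg.
Tool frame: the origin (TCP) lies on the centre line of the jaws, within the pads' length; the fingertips stand 19 mm ahead of it and the grasp point (between the pads) is the TCP (bot.tip_reach is the distance from the TCP to the fingertips, in mm); y points along the fingers, x is the direction in which the jaws open and shut, and the axes are right-handed (so a half turn about y gives the same grasp; the last joint's range is limited). The gripper opens to 85 mm and grips with 20 to 120 N. Pads are 22 mm wide; open, the fingers measure 114 mm over their backs; the gripper's body (76 mm by 85 mm) begins 54 mm behind the grasp point. The pads swing forward as they close: fully open they stand 13 mm farther back than shut.
Start: joints at [1.121, 0.3, 1.521, -0, 1.321, -0.067], TCP at [205.432, 510.183, 250.281] pointing down, gripper open.
Joint ranges: [-3.03, 3.03], [-0.79, 2.21], [0.23, 2.52], [-1.04, 4.18], [0, 3.07], [-2.55, 2.55]. Speed limits (rad/s): [2.22, 2.22, 2.57, 3.14, 3.14, 3.14].

## Interface

Orientations are given as a unit quaternion [w, x, y, z].
In Python, from rig import bot gives the robot as it stands. Calls block until the motion is done:
- bot.move_to(position, orientation): joint-space move of the TCP to a pose.
- bot.servo_line(position, attitude=None, speed=150, until_force=None): straight line of the TCP; attitude=None keeps the orientation; speed is the mean speed in mm/s. With until_force (N) it stops when the force on the tool has changed by that much, and returns True; else False.
- bot.move_joints(angles): joint-space move.
- bot.move_gripper(opening, grip_force=None): finger opening in mm; grip_force is the grip in N (None keeps the last); returns when the fingers have stopped.
- bot.dwell(seconds).
- bot.ik(position, orientation): joint angles nearest the present ones, or None.
- bot.read_state(): the state.
- bot.read_camera(name): name is "scene" or "top"; returns a dict with "image" (384x512x3 uint8, blue, green, red), "depth" (384x512 float32, mm along the optical axis (not along the pixel's ray), 0 where there is no reading), "fovy" (degrees; the focal length in pixels is half the picture's height over the tangent of half this angle, whatever the lens; pixels are square), "cx", "cy" (the principal point, pixels), "eye" and "attitude" of the camera in the world. Camera axes: x right, y down, z forward; pixel columns grow to the right and rows downward; lengths in mm; the calibration is good to about 2 mm. A picture is of the moment at which its call begins.
A pose or a line that the arm cannot do raises bot.MotionError and nothing moves.
- bot.finish_job(): hands the job in, once; it reports no verdict.
The state is a dict: "clock": time; "joint_positions": joint angles; "qvel": joint speeds; "effort": joint torques, N m; "ee_pos": TCP position; "tool_rot": TCP orientation; "ft_force": force on the tool from outside, world axes, zero at the start; "moment": the same for the moment, N m; "grip_width": finger opening in mm.
Only numpy, scipy, OpenCV 4.12 (cv2) and the standard library are available. Lean on these libraries where they do the work, as an engineer would, in place of code of your own. Each camera call takes 0.05 s, during which the arm holds its last target. There are 200 camera calls.

## Task

The alignment check is over: turn the photometer's filter wheel until its index stud stands at the very top, and then, with the wheel left there, push the sprung plunger down through its full stroke and let it come up. Press every alignment gauge lying on the bench fully home in its matching cutout in the foam insert, plates flush with the foam; the gauges may be packed before, between or after. Leave the bottles and the jug where they stand.

Things in the scene. Friction and masses are not known exactly. Their poses are not given: they have to be found in the camera images.
- gauge_bar: Straight bar gauge, 60 mm along x by 26 mm along y, centred. Aluminium plate 16 mm thick, lowest 5 mm drawn in 1.5 mm all round as lead-in. On it at the origin a dark grip, 20 (x) by 12 (y) by 22 mm high. Origin on the underside; overall height 38 mm; about 90 g. May be absent (None).
- gauge_square: Square gauge, 40 by 40 mm, centred. Aluminium plate 16 mm thick, lowest 5 mm drawn in 1.5 mm all round as lead-in. On it at the origin a dark grip, 20 (x) by 12 (y) by 22 mm high. Origin on the underside; overall height 38 mm; about 90 g. May be absent (None).
- gauge_tee: T-shaped gauge: cross-bar from x = -20 to 0 mm and y = -27 to 27 mm, stem 20 mm wide (y = -10 to 10) from x = 0 to 32 mm. Aluminium plate 16 mm thick, lowest 5 mm drawn in 1.5 mm all round as lead-in. On it at the origin a dark grip, 20 (x) by 12 (y) by 22 mm high. Origin on the underside; overall height 38 mm; about 90 g. May be absent (None).
- gauge_ell: L-shaped gauge: one leg x = -26 to 26 mm, y = -11 to 11 mm; the other leg x = -26 to -4 mm, y = 11 to 36 mm. Aluminium plate 16 mm thick, lowest 5 mm drawn in 1.5 mm all round as lead-in. On it at the origin a dark grip, 20 (x) by 12 (y) by 22 mm high. Origin on the underside; overall height 38 mm; about 90 g. May be absent (None).
- gauge_cross: Plus-shaped gauge with four equal arms, 54 mm overall along x and y, arms 20 mm wide, centred. Aluminium plate 16 mm thick, lowest 5 mm drawn in 1.5 mm all round as lead-in. On it at the origin a dark grip, 20 (x) by 12 (y) by 22 mm high. Origin on the underside; overall height 38 mm; about 90 g. May be absent (None).
- foam_tray: Fixed grey tray with dark foam, 164 (x) by 240 mm (y), origin under its middle. Foam top 22 mm, rim 23 mm above bench. Five cutouts: gauge outline plus 2 mm all round, 16 mm deep. Rounded foam nubs on two facing walls pinch the plate: a gauge let go sticks 4 to 8 mm above the floor; pressed straight down with 5 to 12 N it goes home and stays, plate flush with the foam.
- cutout_bar (a point): Middle point on the floor of the bar cutout, 16 mm below the foam top. Its axes are those of the tray; when gauge_bar is home its origin lies on this point with its x axis along the point's x axis (or turned half round).
- cutout_square (a point): Middle point on the floor of the square cutout, 16 mm below the foam top. Its axes are those of the tray; when gauge_square is home its origin lies on this point with its x axis along the point's x axis (or turned by any quarter).
- cutout_tee (a point): Middle point on the floor of the T-shaped cutout, 16 mm below the foam top. Its axes are those of the tray; when gauge_tee is home its origin lies on this point with its x axis along the point's x axis.
- cutout_ell (a point): Middle point on the floor of the L-shaped cutout, 16 mm below the foam top. Its axes are those of the tray; when gauge_ell is home its origin lies on this point with its x axis along the point's x axis.
- cutout_cross (a point): Middle point on the floor of the plus-shaped cutout, 16 mm below the foam top. Its axes are those of the tray; when gauge_cross is home its origin lies on this point with its x axis along the point's x axis (or turned by any quarter).
- photometer: Cream filter unit of a photometer, fixed to the bench: housing 200 mm (x) by 150 mm (y), flat top 65 mm above the bench; origin under its middle, z up. Carries the filter wheel and the plunger on its top.
- filter_wheel (a joint): Angle (rad) of the aluminium filter wheel on a level axle along the photometer's x; light friction, turns either way, stays where left. Radius 52 mm, 12 mm thick, lower half sunk in the housing; can be pinched across its flat faces from above. At 0 or any whole turn the stud is at the top; growing values carry the wheel's top towards the photometer's -y.
- wheel_hub (a point): Middle of the filter wheel on its axle, level with the housing top, 45 mm along the photometer's +x from its middle. Axes as the photometer's.
- wheel_stud (a point): Outer end of the wheel's single dark steel index stud, a 6 mm thick pin standing 9 mm out of the rim, 61 mm from the axle. Hidden in the housing while it is in the lower half.
- plunger (a joint): Travel (m) of the sprung plunger: 0 up, 0.014 fully down. Pushed straight down; 4 N to start, 9.6 N at the bottom; springs back up when let go.
- plunger_top (a point): Middle of the top of the plunger's round black cap, 26 mm across, on the housing 45 mm along the photometer's -x from its middle; 92 mm above the bench when up, 78 mm when fully down.
- wash_bottle: Bystander: white plastic bottle, 64 mm across, 160 mm tall; origin under its middle.
- beaker: Bystander: clear plastic jug, 90 mm across, 110 mm tall; origin under its middle.
- reagent_bottle: Bystander: amber bottle with a green cap, 56 mm across, 130 mm tall; origin under its middle.
Things that resemble listed ones, but are neither listed nor needed, are in the scene too. Leave any green look-alike of the gauge_cross alone.

How it is judged:
By the outcome, as a careful person would: the job done as asked, in the order asked, and still so for the second after the job is handed in, with the robot touching nothing.
Of gauge_bar, gauge_square, gauge_tee, gauge_ell, gauge_cross only 3 to 5 are there at a start; the rules pass over those that are not, and their reading is None.
At some moment in a run one of gauge_bar, gauge_square, gauge_tee, gauge_ell, gauge_cross may be knocked a few centimetres aside while the robot is not near it.
Once in a run the grip may slacken for a moment while it holds something.
It also fails if it takes over 210 s, if anything falls off the work surface, if the arm or the gripper's body presses on something with over 40 N, if the wrist force passes 120 N, or if a joint passes its speed limit or range.

## Working session

There is one attempt and no reset: what is moved stays moved. The work goes in short steps, each a Python script; the robot and the scene stay as the last script left them, time stands still between calls to the robot, and variables do not carry over. Pictures are saved under pics/ and viewed, about 12 in all and at most 16, crops included, and the job is handed in when it is done.

```bash
ls; mkdir -p pics; python3 - <<'E'
from rig import bot
import cv2,numpy as np
for n in("scene","top"):
    c=bot.read_camera(n); cv2.imwrite(f"pics/{n}0.png",c["image"]); np.save(f"pics/{n}0.npy",c["depth"])
    print(n,c["fovy"],c["cx"],c["cy"],c["eye"],c["attitude"],{k:v for k,v in c.items() if k not in("image","depth")}.keys())
    d=c["depth"];print(d.min(),d.max(),(d==0).mean())
print(bot.read_state())
E
```

```text
pics
scene 46.7006156586757 252.44911150150782 191.17970953882087 [1122.6258304   389.7000086  1012.60555049] [-0.14083095  0.45260784  0.84404264 -0.25080832] dict_keys(['fovy', 'cx', 'cy', 'eye', 'attitude'])
0.0 2958.0657 0.004084269205729167
top 42.12441108867418 261.40052069163676 194.13234158092106 [ 366.48586797   74.07618967 1244.6830456 ] [ 0.07049786 -0.68402102  0.72179373 -0.07847998] dict_keys(['fovy', 'cx', 'cy', 'eye', 'attitude'])
0.0 2247.3691 0.003753662109375
{'clock': 0.1, 'joint_positions': array([ 1.12138507e+00,  3.00409296e-01,  1.52151781e+00, -2.13061330e-05,
        1.32065841e+00, -6.65850807e-02]), 'qvel': array([-0.00129593, -0.00226964, -0.00140699,  0.00033803, -0.00078906,
       -0.00134939]), 'effort': array([ 2.87128489e-03, -5.44381249e+01, -3.62363183e+01, -5.72594763e-05,
        3.12541917e-03, -4.69933298e-05]), 'ee_pos': array([205.36993085, 510.0244888 , 249.78196346]), 'tool_rot': array([-0.58580728,  0.58617323,  0.39544685, -0.39604616]), 'ft_force': array([-0.32007921, -0.37237332,  0.15045731]), 'moment': array([-0.00347885,  0.03647611,  0.01167459]), 'grip_width': 85.29909278290461}
```

View images.

View pics/top0.png

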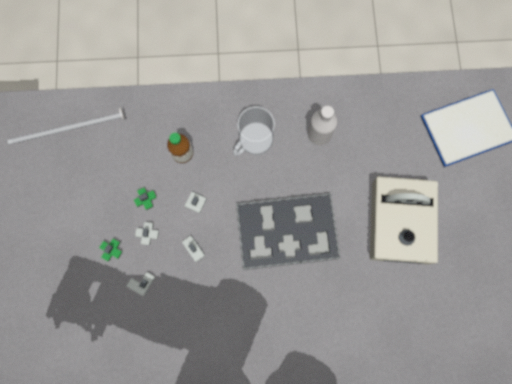

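View pics/scene0.png

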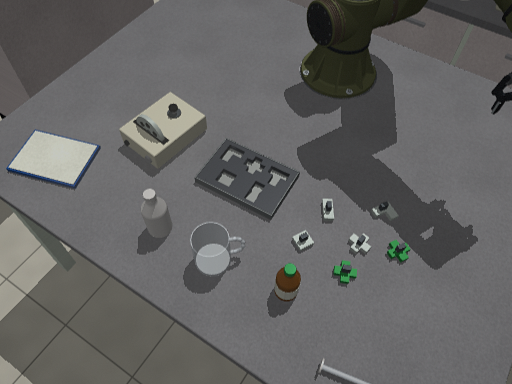

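```bash
cat > h.py <<'E'
import numpy as np, cv2
from scipy.spatial.transform import Rotation as R
from rig import bot
def Q(q): return R.from_quat([q[1],q[2],q[3],q[0]])
def cam(n):
    c=bot.read_camera(n); h=c["image"].shape[0]; c["f"]=h/2/np.tan(np.radians(c["fovy"]/2)); c["R"]=Q(c["attitude"]).as_matrix(); c["eye"]=np.array(c["eye"]); return c
def ray(c,uv):
    uv=np.atleast_2d(uv).astype(float); d=np.c_[(uv[:,0]-c["cx"])/c["f"],(uv[:,1]-c["cy"])/c["f"],np.ones(len(uv))]; return d@c["R"].T
def onplane(c,uv,z):
    d=ray(c,uv); return c["eye"]+d*((z-c["eye"][2])/d[:,2])[:,None]
def cloud(c):
    h,w=c["depth"].shape; u,v=np.meshgrid(np.arange(w),np.arange(h))
    P=c["eye"]+ray(c,np.c_[u.ravel(),v.ravel()])*c["depth"].reshape(-1,1); return P.reshape(h,w,3)
def proj(c,p):
    q=(np.atleast_2d(p)-c["eye"])@c["R"]; return np.c_[q[:,0]/q[:,2]*c["f"]+c["cx"],q[:,1]/q[:,2]*c["f"]+c["cy"]]
E
python3 - <<'E'
from h import *
np.set_printoptions(precision=1,suppress=True)
for n in("top","scene"):
    c=cam(n);P=cloud(c);print(n,"base",proj(c,[[0,0,0],[205,510,250]]),"bench z",[P[v,u] for u,v in ((200,320),(350,300),(230,180))])
    hsv=cv2.cvtColor(c["image"],cv2.COLOR_BGR2HSV)
    if n=="top":
        for u,v in((267,217),(303,214),(261,250),(289,246),(320,244),(195,202),(193,248),(147,233),(142,284),(146,198),(111,249),(407,237),(407,197),(240,230),(283,230),(178,145),(257,130),(322,124)): print((u,v),P[v,u],c["image"][v,u])
        m=((P[...,2]>8)&(P[...,2]<70)).astype(np.uint8)
        k,l,s,ce=cv2.connectedComponentsWithStats(m)
        for i in range(1,k):
            if s[i,4]>30: print(s[i],ce[i],np.median(P[l==i],0),P[l==i][:,2].max())
    big=cv2.resize(c["image"][170:310,90:350] if n=="top" else c["image"][80:300,110:430],None,fx=3 if n=="top" else 2.5,fy=3 if n=="top" else 2.5,interpolation=cv2.INTER_CUBIC)
    big=np.clip(255*(big/255.)**.6,0,255).astype(np.uint8)
    cv2.imwrite(f"pics/{n}1.png",big)
E
```

```text
top base [[299.4 462.7]
 [ 30.1 402.3]] bench z [array([329.5, 217.7,   2.7]), array([ 356.9, -149.6,   -1.6]), array([673.8, 131.1,   1.2])]
(267, 217) [573.1  41.7  -1.4] [174 178 176]
(303, 214) [574.2 -48.9   8.9] [174 178 175]
(261, 250) [490.   61.4   5. ] [179 183 181]
(289, 246) [496.4  -8.8   2.8] [173 179 177]
(320, 244) [497.2 -86.3   3.7] [176 180 178]
(195, 202) [613.9 218.1  36. ] [100  97  94]
(193, 248) [500.3 225.6  38.4] [109 105 100]
(147, 233) [543.4 337.2  33.8] [95 94 89]
(142, 284) [421.2 349.   38. ] [72 71 67]
(146, 198) [631.1 339.4  32.7] [74 84 68]
(111, 249) [509.8 426.2  27.9] [68 85 60]
(407, 237) [ 493.5 -279.1   89.7] [41 40 40]
(407, 197) [ 583.2 -281.7  116.2] [189 193 189]
(240, 230) [540.2 110.7  22.9] [115 110 106]
(283, 230) [534.6   4.7  22.4] [96 91 91]
(178, 145) [739.9 246.3 107.1] [ 40  84 121]
(257, 130) [804.1  54.9   3.4] [199 197 195]
(322, 124) [768.8 -98.2 123. ] [183 186 189]
[ 422   89   90   78 4297] [468.5 127.4] [ 779.  -495.6   13.9] 22.424806075564447
[  8 108 117  37 589] [ 67.6 127.7] [829.8 542.5  21. ] 44.81796582616789
[23
[... 340 characters left out ...]
3 -280.3   64.6] 69.99387454102225
[134 188  23  22 296] [144.6 198.6] [631.5 345.2  16.5] 43.82479531716376
[185 192  22  22 265] [195.3 202.4] [615.9 218.4  16.5] 43.490311112414474
[ 236  194  104   76 5132] [287.1 230.2] [535.2  -5.3  21.9] 30.094485581795198
[135 223  24  22 306] [146.7 233.5] [544.1 340.4  16.5] 42.76600862273699
[182 236  22  26 265] [192.9 248.7] [500.3 228.   16.4] 43.83847397552222
[ 99 239  23  23 314] [110.  249.8] [508.5 429.8  16.6] 44.02672165667036
[127 273  28  23 309] [141.  284.2] [421.3 351.7  16.4] 42.91623752137821
scene base [[337.1  70.7]
 [511.1 121.8]] bench z [array([920.1, 125.3,  -0.2]), array([686. , 390.6,  -2.7]), array([566.6, -38.2,   7.8])]
```

View pics/top1.png

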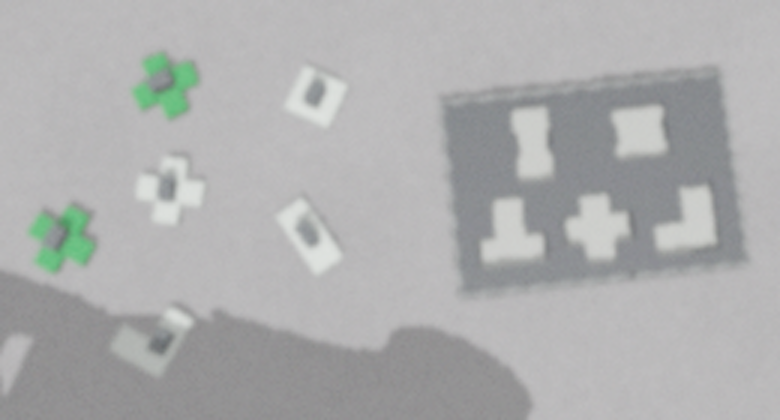

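View pics/scene1.png

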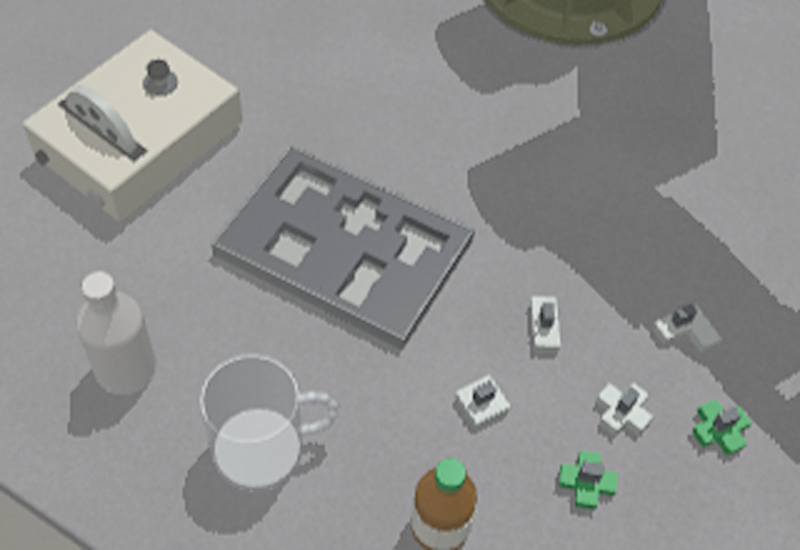

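```bash
cat > vis.py <<'E'
from h import *
def orient(xy):
    """edge direction mod 90deg of a rectilinear footprint, then robust box in that frame"""
    o=xy.min(0)-15; s=2.; n=np.ceil((xy.max(0)-o+15)*s).astype(int)
    im=np.zeros((n[1],n[0]),np.float32); ij=((xy-o)*s).astype(int); im[ij[:,1],ij[:,0]]=1
    k=cv2.getStructuringElement(cv2.MORPH_ELLIPSE,(9,9)); im=cv2.morphologyEx(im,cv2.MORPH_CLOSE,k); im=cv2.GaussianBlur(cv2.morphologyEx(im,cv2.MORPH_OPEN,k),(0,0),3)
    gx=cv2.Sobel(im,cv2.CV_32F,1,0);gy=cv2.Sobel(im,cv2.CV_32F,0,1)
    a=np.angle(np.sum((gx+1j*gy)**4/(np.abs(gx+1j*gy)**2+1e-9)))/4
    ys,xs=np.nonzero(im>.5); q=np.c_[xs,ys]/s+o+.25
    c,sn=np.cos(a),np.sin(a); p=q@np.array([[c,-sn],[sn,c]])
    lo,hi=np.percentile(p,1,0),np.percentile(p,99,0); mid=(lo+hi)/2
    rot=np.array([[c,-sn],[sn,c]])
    return dict(a=a,box=hi-lo,ctr=rot@mid,com=rot@(p.mean(0)-mid),comf=p.mean(0)-mid,n=len(q),im=im)
SEED=dict(square=(616,218),cross=(544,339),bar=(500,228),odd=(421,351))
def shots(n,k=3):
    cs=[cam(n) for _ in range(k)]; c=cs[0]; c["depth"]=np.median([x["depth"] for x in cs],0); c["image"]=np.median([x["image"] for x in cs],0).astype(np.uint8); return c
E
python3 - <<'E'
from vis import *
np.set_printoptions(precision=2,suppress=True)
C={n:shots(n) for n in("top","scene")}; Pc={n:cloud(C[n]) for n in C}
def show(k,n,r): print(k,n,"a",round(np.degrees(r["a"]),1),"box",r["box"],"ctr",r["ctr"],"com(obj frame)",r["comf"],r["n"])
for k,s in SEED.items():
    S=[]
    for n in C:
        P=Pc[n].reshape(-1,3); m=(np.hypot(*(P[:,:2]-s).T)<50)&(P[:,2]>9)&(P[:,2]<50); S.append(P[m,:2]); show(k,n,orient(S[-1]))
        g=P[m&(P[:,2]>27)]; print("   grip",g.mean(0),len(g))
    show(k,"both",orient(np.vstack(S)))
for n in C:
    P=Pc[n].reshape(-1,3); m=(abs(P[:,0]-535)<130)&(abs(P[:,1]+3)<160)&(P[:,2]>16)&(P[:,2]<30); r=orient(P[m,:2]);show("tray",n,r)
F={}
for n in C:
    c=C[n]; h,w=c["depth"].shape;u,v=np.meshgrid(np.arange(w),np.arange(h)); X=onplane(c,np.c_[u.ravel(),v.ravel()],6.)[:,:2].reshape(h,w,2)
    g=c["image"].min(2); M=((g>140)&(abs(X[...,0]-533)<75)&(abs(X[...,1]+3)<112)).astype(np.uint8)
    k,l,s,ce=cv2.connectedComponentsWithStats(M)
    for i in range(1,k):
        if s[i,4]>40:
            up=X[l==i]; show("cut",n,orient(up)); F.setdefault(n,[]).append(up)
for k in "top","scene":print(k,len(F.get(k,[])))
# photometer & wheel
for n in C:
    P=Pc[n].reshape(-1,3); near=(abs(P[:,0]-535)<140)&(abs(P[:,1]+280)<120)
    show("photo",n,orient(P[near&(P[:,2]>60)&(P[:,2]<70),:2]))
    w=P[near&(P[:,2]>80)]; t=w[(w[:,0]>545)]; q=w[w[:,0]<530]; print("plunger",q.mean(0),q[:,2].max(),"wheel",t.mean(0),t.min(0),t.max(0)); 
    rr=cv2.minAreaRect(t[:,:2].astype(np.float32)); print(rr)
    cv2.imwrite(f"pics/{n}w.png",C[n]["image"])
E
```

```text
square top a -29.1 box [36.64 37.16] ctr [617.19 219.98] com(obj frame) [-0.8  -1.47] 4659
   grip [616.54 219.64  36.84] 45
square scene a -25.5 box [35.98 36.28] ctr [619.55 221.65] com(obj frame) [2.13 5.9 ] 3157
   grip [619.66 221.73  35.25] 49
square both a -27.7 box [37.99 38.88] ctr [617.87 220.62] com(obj frame) [ 0.14 -0.13] 6089
cross top a -8.1 box [49.74 50.63] ctr [545.05 342.26] com(obj frame) [-0.6  -1.48] 5173
   grip [544.72 341.76  37.05] 49
cross scene a -10.0 box [34.19 49.96] ctr [554.4  342.78] com(obj frame) [-3.65  0.67] 3816
   grip [548.1  344.14  35.42] 48
cross both a -9.3 box [51.22 51.97] ctr [545.97 342.89] com(obj frame) [-0.29 -0.4 ] 6594
bar top a 33.0 box [56.69 22.81] ctr [501.12 228.53] com(obj frame) [-0.92 -0.58] 4707
   grip [500.85 228.3   36.83] 46
bar scene a 33.4 box [54.34 21.83] ctr [503.43 231.03] com(obj frame) [ 3.96 -1.76] 2220
   grip [503.91 231.15  35.72] 44
bar both a 33.4 box [58.75 24.14] ctr [501.84 229.57] com(obj frame) [ 0.07 -0.26] 5741
odd top a -29.9 box [47.81 44.71] ctr [427.92 358.4 ] com(obj frame) [-4.77 -4.83] 5156
[... 1099 characters left out ...]
ame) [0.52 0.02] 2628
top 5
scene 3
photo top a -7.0 box [192.21 144.01] ctr [ 539.43 -290.05] com(obj frame) [-4.2   1.25] 98101
plunger [ 494.78 -283.78   91.31] 96.60076407300016 wheel [ 582.95 -291.    102.92] [ 572.4  -343.15   80.06] [ 595.28 -246.22  119.88]
((584.1773071289062, -295.2940673828125), (97.93477630615234, 12.925605773925781), 82.70830535888672)
photo scene a -21.5 box [185.71 145.28] ctr [ 543.17 -272.14] com(obj frame) [1.91 9.36] 2845
plunger [ 497.28 -281.41   89.43] 93.48298178924881 wheel [ 588.48 -286.21   99.57] [ 576.96 -343.48   80.18] [ 596.63 -244.94  117.07]
((585.4325561523438, -293.99102783203125), (98.60148620605469, 13.354606628417969), 83.47704315185547)
```

```bash
cat > mot.py <<'E'
from vis import *
def quat(phi):
    x=np.array([np.cos(phi),np.sin(phi),0]); y=np.array([0,0,-1.]); q=R.from_matrix(np.c_[x,y,np.cross(x,y)]).as_quat(); return np.array([q[3],*q[:3]])
def best(p,phi):
    """down orientation with jaw axis phi (mod pi), last joint nearest 0"""
    c=[]
    for k in(-1,0,1):
        q=quat(phi+k*np.pi); j=bot.ik(list(p),list(q))
        if j is not None: c.append((abs(j[5]),k,q))
    assert c,("no ik",p,phi)
    return min(c,key=lambda t:t[:2])[2]
def go(x,y,z,phi):
    q=best((x,y,z),phi); bot.move_to([x,y,z],list(q)); return q
def line(x,y,z,speed=150,f=None): return bot.servo_line([x,y,z],None,speed,f)
def st():
    s=bot.read_state(); return s["clock"],np.round(s["ee_pos"],2),np.round(s["ft_force"],1),round(s["grip_width"],1)
GZ=37.5
def pick(x,y,yaw,yaw_err_square=True):
    """squeeze across grip ends to centre lengthwise, then grip across its 12 mm faces; returns centred xy"""
    bot.move_gripper(45,30); go(x,y,110,yaw); line(x,y,GZ+1); bot.move_gripper(5,25)
    bot.move_gripper(45); line(x,y,80)
    go(x,y,80,yaw+np.pi/2); line(x,y,GZ); bot.move_gripper(5,60); return st()
E
python3 - <<'E'
from mot import *
np.set_printoptions(precision=2,suppress=True)
c=shots("top",12); P=cloud(c); h,w=c["depth"].shape;u,v=np.meshgrid(np.arange(w),np.arange(h)); X=onplane(c,np.c_[u.ravel(),v.ravel()],22.)[:,:2].reshape(h,w,2)
M=((P[...,2]<17.5)&(abs(X[...,0]-533)<72)&(abs(X[...,1]+5)<108)).astype(np.uint8)
k,l,s,ce=cv2.connectedComponentsWithStats(M)
for i in range(1,k):
    if s[i,4]>60: r=orient(X[l==i]); print("cut",np.degrees(r["a"]),r["box"],r["ctr"],r["comf"])
P=P.reshape(-1,3); m=(abs(P[:,0]-535)<130)&(abs(P[:,1]+3)<160)&(P[:,2]>16)&(P[:,2]<30); r=orient(P[m,:2]); print("tray",np.degrees(r["a"]),r["box"],r["ctr"])
for kk,sd in SEED.items():
    m=(np.hypot(*(P[:,:2]-sd).T)<50)&(P[:,2]>9)&(P[:,2]<50); r=orient(P[m,:2]); g=P[m&(P[:,2]>27)][:,:2]
    e,V=np.linalg.eigh(np.cov(g.T)); print(kk,np.degrees(r["a"]),r["box"],r["ctr"],r["comf"],"grip",g.mean(0),np.degrees(np.arctan2(V[1,1],V[0,1])),np.sqrt(e))
t=pick(501.5,229.2,np.radians(33.2)); print(t)
bot.move_gripper(40); line(t[1][0],t[1][1],100)
bot.move_joints([1.121,0.3,1.521,0,1.321,-0.067])
c=shots("top",6);P=cloud(c).reshape(-1,3); m=(np.hypot(*(P[:,:2]-SEED["bar"]).T)<50)&(P[:,2]>9)&(P[:,2]<50); r=orient(P[m,:2]); print("bar now",np.degrees(r["a"]),r["box"],r["ctr"])
c=shots("scene",6);P=cloud(c).reshape(-1,3); m=(np.hypot(*(P[:,:2]-SEED["bar"]).T)<50)&(P[:,2]>9)&(P[:,2]<50); r=orient(P[m,:2]); print("scene bar now",np.degrees(r["a"]),r["box"],r["ctr"])
print(st())
E
```

```text
cut 1.9728744 [58.64 26.1 ] [567.49  41.53] [ 0.17 -0.09]
cut 2.4468122 [39.63 38.39] [573.01 -48.07] [0.1  0.18]
cut 3.0990388 [49.17 46.24] [497.57 -79.35] [-4.27 -4.28]
cut 0.6132272 [52.03 47.48] [494.26  -7.46] [ 0.06 -0.16]
cut 1.1141293 [51.89 49.08] [495.88  63.47] [-5.32  0.39]
tray 2.2850602 [159.39 233.44] [532.39  -5.67]
square -27.436455 [36.46 37.66] [617.   220.21] [-0.96 -1.3 ] grip [616.63 219.4 ] 152.76080801001325 [3.62 5.93]
cross -5.7468143 [49.99 49.7 ] [544.99 342.44] [-0.66 -1.39] grip [544.54 341.79] 168.67018410154822 [3.94 6.02]
bar 33.376358 [56.83 23.12] [501.35 228.59] [-0.89 -0.49] grip [500.82 228.27] -148.32094646005658 [3.58 6.09]
odd -30.093157 [48.11 44.49] [427.94 358.27] [-4.73 -4.91] grip [421.99 347.03] 147.40729203284081 [3.86 5.94]
(7.1583, array([502.02, 229.36,  38.55]), array([-2. , -0.6,  6.7]), 10.5)
bar now 34.391808 [56.67 23.18] [502.26 229.74]
scene bar now 29.38286 [44.98 23.36] [507.72 233.21]
(10.3167, array([205.61, 510.04, 250.23]), array([-0.1, -0.7,  0.1]), 39.8)
```

```bash
sed -i 's/^GZ=.*/GZ=39.5/' mot.py; cat >> mot.py <<'E'
TY=np.radians(2.35)
CUT=dict(bar=(567.5,41.2),square=(573.0,-48.4),cross=(494.3,-7.8),ell=(497.5+12.5*np.sin(TY)*1,-79.6-12.5*np.cos(TY)))
def place(name,yaw,sym,f=9):
    """held gauge (tool jaw axis = gauge y) -> over cutout, down until force, then let go and press from above"""
    x,y=CUT[name]; n=[TY+k*sym for k in range(-4,5)] if sym else [TY]
    s=min(n,key=lambda a:abs(a-yaw)); phi=s+np.pi/2
    go(x,y,110,phi); line(x,y,75); bot.dwell(.2); e=bot.read_state()["ee_pos"]; d=np.array([x,y])-e[:2]; print("hover",st())
    hit=line(x+d[0],y+d[1],GZ+6,25,f); print("in",hit,st())
    return s,d
def press(name,s,F=18):
    x,y=CUT[name]; bot.move_gripper(30); e=bot.read_state()["ee_pos"]; line(e[0],e[1],100); bot.move_gripper(0,40)
    hit=line(x,y,56,25,F); print("press",hit,st()); bot.dwell(.2); e=bot.read_state()["ee_pos"]; line(e[0],e[1],110)
E
python3 - <<'E'
from mot import *
bot.move_gripper(40,60)
go(502,229.4,100,np.radians(33.4+90)); line(502,229.4,GZ); bot.move_gripper(5,60); print(st()); line(502,229.4,110); print(st())
s,d=place("bar",np.radians(33.4),np.pi)
E
```

```text
(13.05, array([502.65, 229.67,  40.78]), array([-0.1,  0. ,  6.9]), 10.4)
(13.6667, array([501.64, 229.25, 109.35]), array([ 0. ,  0.1, -1.3]), 10.1)
hover (15.0667, array([567.92,  41.47,  76.01]), array([-0.3,  0.3, -1.1]), 10.8)
in True (16.1333, array([567.19,  40.89,  46.77]), array([-1.4, -1. ,  6. ]), 10.3)
```

```bash
python3 - <<'E'
from mot import *
press("bar",0)
print(st())
bot.move_gripper(40)
bot.move_joints([1.121,0.3,1.521,0,1.321,-0.067])
c=shots("top",3);s=cam("scene")["image"]
P=cloud(c).reshape(-1,3); m=(abs(P[:,0]-567)<33)&(abs(P[:,1]-41)<15); g=P[m&(P[:,2]>32)]; print("grip",g.mean(0),np.sort(g[:,2])[-20:].mean()); q=P[m&(P[:,2]<30)];print("plate z",np.median(q[:,2]))
a=cv2.resize(c["image"][170:310,90:350],None,fx=2.5,fy=2.5); b=cv2.resize(s[130:220,190:310],None,fx=4,fy=4)
im=np.zeros((360,650,3),np.uint8); im[:350]=a; cv2.imwrite("pics/a3.png",cv2.resize(np.clip(255*(b/255.)**.6,0,255).astype(np.uint8),(640,480)))
E
```

```text
press True (18.7083, array([567.55,  41.16,  63.05]), array([-3.7,  0.3,  8.4]), -0.3)
(19.375, array([567.36,  41.13, 109.49]), array([ 0.6, -0.1, -0.2]), -0.1)
grip [566.18045344  41.79555657  42.96374301] 44.92357114221518
plate z 21.750609861940575
```

View pics/a3.png

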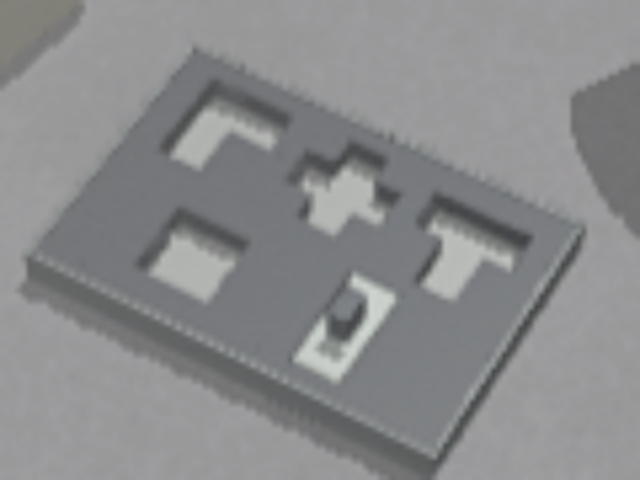

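```bash
cat >> mot.py <<'E'
HOME=[1.121,0.3,1.521,0,1.321,-0.067]
def find(name):
    c=shots("top",3); P=cloud(c); hsv=cv2.cvtColor(c["image"],cv2.COLOR_BGR2HSV)
    m=((P[...,2]>9)&(P[...,2]<50)&(P[...,1]>140)&(P[...,1]<480)&(P[...,0]<690)&(P[...,0]>300)).astype(np.uint8)
    k,l,s,ce=cv2.connectedComponentsWithStats(m); out=[]
    for i in range(1,k):
        if 150<s[i,4]<700:
            q=l==i; r=orient(P[q][:,:2]); r["green"]=np.median(hsv[q][:,1])>100; g=P[q&(P[...,2]>27)][:,:2]
            r["grip"]=g.mean(0); e,V=np.linalg.eigh(np.cov(g.T)); r["ga"]=np.arctan2(V[1,1],V[0,1]); out.append(r)
    sd=np.array(SEED[name]); out=[r for r in out if not r["green"]]
    for r in out: print("  seen",np.round(r["ctr"],1),np.round(r["box"],1))
    r=min(out,key=lambda r:np.hypot(*(r["ctr"]-sd)))
    a=r["a"]; n=[a+k*np.pi/2 for k in range(-4,5)]
    yaw=min(n,key=lambda t:abs(np.sin(t-r["ga"]))+1e-3*abs(t))
    print(name,"ctr",r["ctr"],"box",r["box"],"yaw",np.degrees(yaw),"grip",r["grip"],np.degrees(r["ga"])); return r,yaw
def run(name,sym,xy=None,yaw=None,F=18):
    t=pick(*xy,yaw); print("picked",t); line(t[1][0],t[1][1],110); bot.dwell(.1); print("lifted",st())
    assert st()[3]>7,"lost"
    s,d=place(name,yaw,sym); assert st()[3]>7,"lost2"
    press(name,s,F)
E
python3 - <<'E'
from mot import *
r,yaw=find("square"); run("square",np.pi/2,r["ctr"]-[.2,.4],yaw)
bot.move_gripper(45); bot.move_joints(HOME)
r,yaw=find("cross")
E
```

```text
seen [617.2 220. ] [36.8 37.3]
  seen [545.1 342.3] [49.8 49.9]
  seen [427.9 358.2] [47.5 44.1]
square ctr [617.16046878 220.00887219] box [36.75372825 37.32879958] yaw -27.319181 grip [616.4977219  219.60831297] 150.1161765033286
picked (28.4417, array([617.53, 219.79,  40.73]), array([-1.1, -0.6,  6.8]), 10.7)
lifted (29.1583, array([616.91, 219.6 , 108.41]), array([ 0.3,  0.3, -0.6]), 10.8)
hover (31.6333, array([573.47, -48.41,  76.02]), array([-0.3, -0.1, -1.8]), 10.4)
in True (32.7083, array([572.71, -48.55,  46.7 ]), array([-1.5, -0.1,  6.3]), 10.7)
press True (35.2833, array([573.05, -48.49,  63.07]), array([-3.6,  0.3,  9.8]), 0.3)
  seen [544.9 342. ] [50.  48.9]
  seen [427.9 358.1] [47.5 44.4]
cross ctr [544.8633389  342.00361489] box [49.97885987 48.91107552] yaw -5.953648 grip [544.50185806 341.72334188] 168.32909675274064
```

```bash
python3 - <<'E'
from mot import *
run("cross",np.pi/2,(544.7,341.6),np.radians(-9))
bot.move_gripper(45); bot.move_joints(HOME)
SEED["ell"]=(428,358)
r,yaw=find("ell"); a=r["a"]; o=r["ctr"]+12.5*np.array([np.sin(a),-np.cos(a)]); print(o)
print(r["comf"])
if abs(np.degrees(a)+30)<5 and (r["comf"]<-3).all():
    run("ell",None,o-[.2,.4],a)
    bot.move_gripper(45)
print(st())
E
```

```text
picked (44.7, array([545.23, 341.89,  40.75]), array([-0.9, -0.6,  5.8]), 10.3)
lifted (45.4167, array([544.66, 341.58, 108.41]), array([-0.3, -0.7, -1.5]), 10.7)
hover (48.0167, array([494.79,  -7.79,  75.94]), array([-0.9,  0.2, -0.9]), 10.2)
in True (49.0833, array([494.03,  -8.01,  46.71]), array([-1.3, -1.8,  5.6]), 10.5)
press True (51.6583, array([494.36,  -7.97,  63.04]), array([-2.1, -1. , 10.8]), -0.2)
  seen [428.1 358.1] [48.3 44.2]
ell ctr [428.12589383 358.13398641] box [48.31387748 44.15728204] yaw -31.056868 grip [421.99731445 347.056225  ] 147.24182247763386
[421.67728591 347.42579072]
[-4.61079694 -4.94949968]
picked (60.5, array([422.  , 347.4 ,  40.62]), array([-0. ,  0.6,  7.8]), 10.4)
lifted (61.2167, array([421.51, 347.03, 108.75]), array([-0.9,  0.1, -0.7]), 10.0)
hover (63.4333, array([498.47, -92.07,  75.92]), array([ 0.2,  0.9, -0.5]), 10.5)
in True (64.0667, array([498.  , -91.97,  62.98]), array([-3. ,  1.1, 10.9]), 10.3)
press True (66.525, array([497.95, -91.85,  63.16]), array([-2.3,  0.2,  7.8]), 0.1)
(67.6917, array([497.85, -91.86, 109.8 ]), array([ 0.2, -0.7, -0.1]), 45.0)
```

```bash
python3 - <<'E'
from mot import *
bot.move_joints(HOME)
c=shots("top",3);s=cam("scene")["image"]
P=cloud(c).reshape(-1,3)
for k,(x,y) in CUT.items():
    m=(np.hypot(P[:,0]-x,P[:,1]-y)<30); g=P[m&(P[:,2]>32)]; print(k,"grip",g.mean(0),np.sort(g[:,2])[-20:].mean())
P=cloud(c); m=(c["image"].min(2)>130)&(abs(P[...,0]-533)<78)&(abs(P[...,1]+5)<112); kk,l,ss,ce=cv2.connectedComponentsWithStats(m.astype(np.uint8))
for i in range(1,kk):
    if ss[i,4]>40: q=P[l==i]; print(q.mean(0),np.percentile(q[:,2],[10,50,90]))
b=cv2.resize(s[85:220,110:310],None,fx=4,fy=4)
cv2.imwrite("pics/a4.png",np.clip(255*(b/255.)**.6,0,255).astype(np.uint8))
E
```

```text
bar grip [565.77520481  41.58966254  42.63007552] 45.322654665783375
square grip [572.33714013 -47.80140773  43.63571077] 45.59966054001926
cross grip [494.30396693  -7.61004672  43.47726112] 45.24006978818604
ell grip [505.03876937 -94.28634443  40.965053  ] 50.58997884260903
[566.98959796  41.86878973  21.34075661] [14.60730277 21.52032489 24.78971181]
[572.86233301 -47.69344252  22.0057253 ] [17.35321294 21.59628883 25.39787412]
[499.48885833 -88.66523143  27.46880684] [ 5.83413309 30.38177573 43.75888823]
[495.02484521  -7.36354291  21.53651716] [15.7209281  21.54678289 24.69403468]
[495.17706256  64.20508403   6.551562  ] [3.703762   5.92679885 8.88651692]
```

View pics/a4.png

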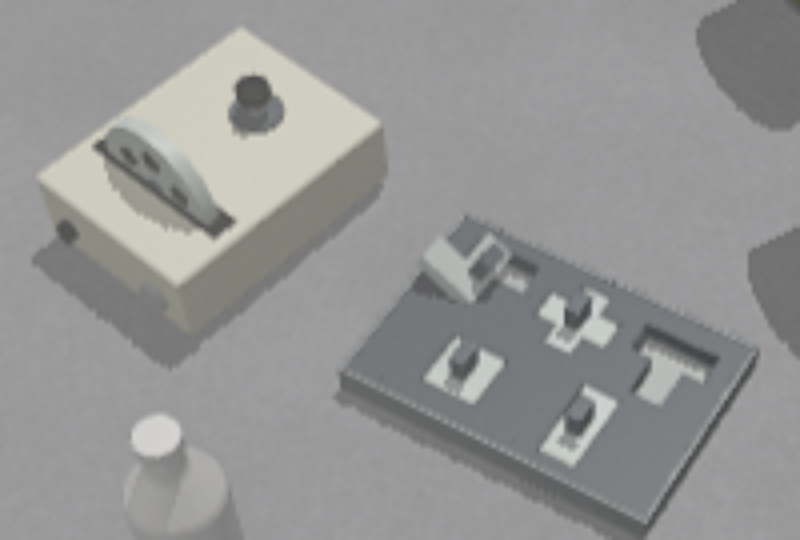

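```bash
python3 - <<'E'
from mot import *
c=shots("top",2); P=cloud(c)
b=cv2.resize(c["image"][215:275,270:350],None,fx=9,fy=9,interpolation=cv2.INTER_CUBIC)
cv2.imwrite("pics/a5.png",np.clip(255*(b/255.)**.6,0,255).astype(np.uint8))
np.set_printoptions(linewidth=200)
print("rows v 228..256 step2, cols u 302..334 step2"); print(np.round(P[228:258:2,302:336:2,2]).astype(int))
for p,phi in(((421.7,347.4,80),np.radians(-31+90)),((498,-92,80),TY+np.pi/2)):
    for k in(-1,0,1):
        j=bot.ik(list(p),list(quat(phi+k*np.pi))); print(p,k,None if j is None else round(j[5],2))
E
```

```text
rows v 228..256 step2, cols u 302..334 step2
[[ 24  21  24  21  23  23  21  22  21  24  22  23  24  25  24  23  22]
 [ 23  21  21  20  22  22  21  20  22  22  19  24  24  22  23  49  48]
 [ 19  20  22  21  23  22  24  23  28  29  33  35  36  42  44  44  46]
 [ 18  22  22  23  21  24  22  21  28  28  34  36  36  40  42  44  50]
 [ 22  25  18  22  23  22  24  23  27  30  32  35  39  42  40  42  50]
 [ 24  20  20  24  22  23  19  43  50  50  40  33  36  39  41  43  44]
 [ 20  23  20 632  25  21  23  44  51  51  40 640  31  20  23  22  19]
 [ 26  21  24  21  19  22  19  44  49  49  41  32  31  15  20  24  21]
 [ 23  25  21  18  21  23  20  44  47  52  42  35  32  10  22  23  22]
 [ 20  23  23  23   6   5   7   7  50  40  32  32  34   5  23  21  21]
 [ 22  25  21  24   6   6   4   6  25  25  29  31  34  28  22  23  21]
 [ 22  23  22 632   4   7   7   3   9  26  28  31  34  29  21  23  25]
 [ 23  22  21  20   5   5   9   2   2  28  28  31  36  25  22  23  19]
 [ 20  23  22  23   5   5   5   3   4  21  20  21  21  23  22  23  20]
 [ 19  19  24  23  23  21  21  20  22  22  24  19  22  23  23  19  21]]
(421.7, 347.4, 80) -1 None
(421.7, 347.4, 80) 0 -0.41
(421.7, 347.4, 80) 1 None
(498, -92, 80) -1 1.27
(498, -92, 80) 0 -1.87
(498, -92, 80) 1 1.27
```

View pics/a5.png

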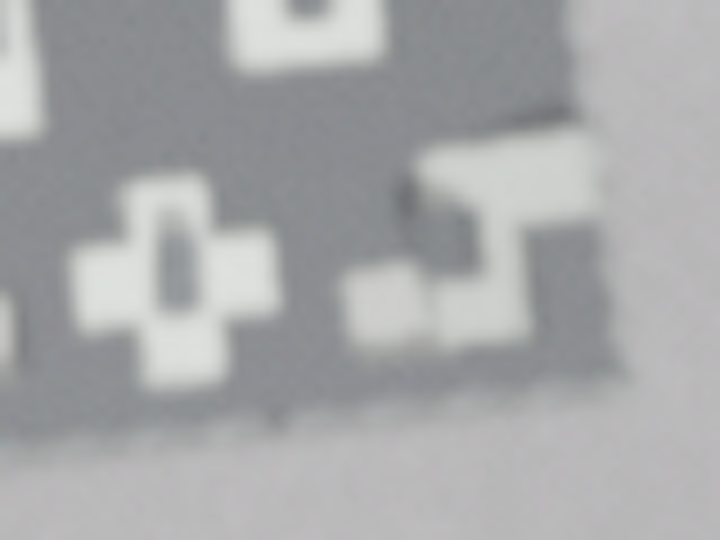

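```bash
python3 - <<'E'
from mot import *
np.set_printoptions(precision=1,suppress=True)
c=shots("top",3); P=cloud(c)[236:250,310:324].reshape(-1,3); g=P[(P[:,2]>46)&(P[:,2]<56)]; print("top face",g.mean(0),g.min(0),g.max(0))
x,y=g.mean(0)[0],g.mean(0)[1]-2
q=quat(TY-np.pi/2); bot.move_gripper(36,30); bot.move_to([x,y,110],list(q))
print("down",line(x,y,57,80,8),st()); bot.move_gripper(3,30); print(st()); line(x,y,130,60); bot.dwell(.2); print(st())
s=cam("scene")["image"]; u,v=proj(cam("scene"),[[x,y,110]])[0]; u,v=int(u),int(v); print(u,v)
cv2.imwrite("pics/a6.png",cv2.resize(s[max(v-60,0):v+60,max(u-70,0):u+70],None,fx=4,fy=4))
E
```

```text
top face [498.8 -78.   49.2] [488.1 -84.   46.1] [507.6 -71.7  53. ]
down True (73.9083, array([498.3, -80. ,  55.9]), array([-3.3, -0.5,  9.7]), 36.2)
(74.2417, array([498.2, -80.4,  55.8]), array([-1.8, -5.3,  5.8]), 16.0)
(75.8333, array([498.7, -80. , 129.8]), array([-0.1,  0.1, -0.4]), 10.5)
230 133
```

View pics/a6.png

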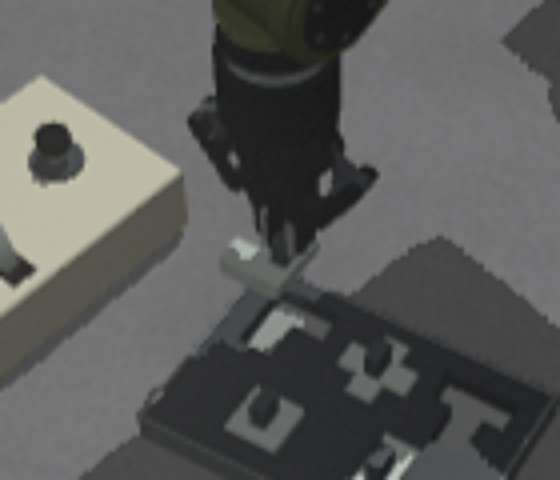

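```bash
python3 - <<'E'
from mot import *
np.set_printoptions(precision=1,suppress=True)
X,Y=430,140
for k in(-1,0,1): j=bot.ik([X,Y,100],list(quat(TY+k*np.pi/2))); print(k,None if j is None else round(j[5],2))
phi=TY-np.pi/2
bot.move_to([X,Y,130],list(quat(phi))); print("set",line(X,Y,36,40,6),st()); bot.move_gripper(45); line(X,Y,100)
go(X,Y,100,phi+np.pi/2); line(X,Y,GZ+1); bot.move_gripper(5,25); bot.move_gripper(45); line(X,Y,80)
bot.move_to([X,Y,80],list(quat(phi))); line(X,Y,GZ); bot.move_gripper(5,60); print("regrip",st())
line(X,Y,110); bot.dwell(.1); print("lift",st())
x,y=CUT["ell"]; phi=TY+np.pi/2
bot.move_to([x,y,110],list(quat(phi))); line(x,y,75); bot.dwell(.2); d=np.array([x,y])-bot.read_state()["ee_pos"][:2]; print("hover",st())
print("in",line(x+d[0],y+d[1],GZ+6,25,9),st())
E
```

```text
-1 1.76
0 0.19
1 -1.38
set True (78.3333, array([430. , 140.2,  66.8]), array([-0.4, -0.8,  7.6]), 11.1)
regrip (84.325, array([430.9, 141. ,  40.7]), array([ 0.4, 10.1,  4.7]), 13.4)
lift (85.0417, array([429.5, 139.8, 109. ]), array([-0.3,  0. , -0.7]), 10.2)
hover (88.6667, array([498.5, -92.2,  76. ]), array([ 0.3, -0.2, -0. ]), 10.7)
in True (89.7, array([497.4, -92.1,  47.1]), array([-0.7, -1.2,  5.5]), 10.2)
```

```bash
python3 - <<'E'
from mot import *
press("ell",0); bot.move_gripper(45); bot.move_joints(HOME)
c=shots("top",2);P=cloud(c)
for k,(x,y) in CUT.items():
    q=P.reshape(-1,3);m=(np.hypot(q[:,0]-x,q[:,1]-y)<30); g=q[m&(q[:,2]>32)]; print(k,g.mean(0),np.sort(g[:,2])[-20:].mean())
s=cam("scene")["image"]
b=cv2.resize(s[85:220,110:310],None,fx=4,fy=4)
cv2.imwrite("pics/a7.png",np.clip(255*(b/255.)**.6,0,255).astype(np.uint8)); print(st())
E
```

```text
press True (92.275, array([498.25, -92.19,  63.05]), array([-2.3,  0.1,  9.4]), 0.3)
bar [567.33303777  41.40518422 196.64075974] 481.4053558943698
square [573.20888449 -47.99104073 169.54002811] 398.4268843614021
cross [493.45713157  -7.97863606 149.66088128] 336.54252213064683
ell [498.28198392 -89.77013207 168.72869102] 433.91709341554906
(96.025, array([206.07, 509.83, 250.11]), array([-1. ,  0.5, -0.5]), 45.0)
```

View pics/a7.png

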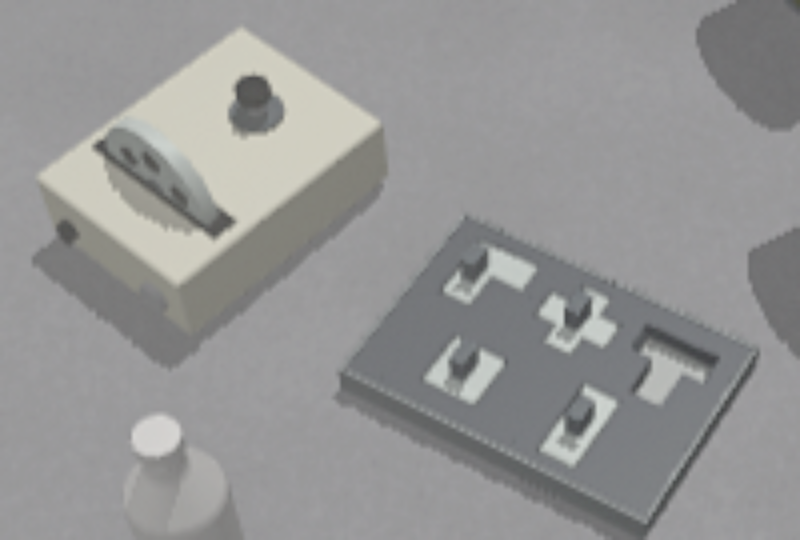

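```bash
cat > wheel.py <<'E'
from mot import *
PY=np.radians(-7.2); HUB=np.array([584.0,-295.2,65.]); UX=np.array([np.cos(PY),np.sin(PY),0]); UY=np.array([-UX[1],UX[0],0]); UZ=np.array([0,0,1.])
def wp(th,r): return HUB+r*(UY*np.sin(th)+UZ*np.cos(th))   # th>0 towards +y
def wq(th,flip):
    q=(R.from_rotvec(-th*UX)*Q(quat(PY+flip*np.pi))).as_quat(); return [q[3],*q[:3]]
def stud():
    out=[]
    for n in("top","scene"):
        c=shots(n,3); P=cloud(c).reshape(-1,3); I=c["image"].reshape(-1,3); d=P-HUB; px,py,pz=d@UX,d@UY,d[:,2]; rr=np.hypot(py,pz)
        m=(abs(px)<9)&(pz>4)&(rr>55)&(rr<66); dark=m&(I.max(1)<110)
        print(n,"beyond rim",m.sum(),"dark",dark.sum(),"th(deg,+ to +y)",np.round(np.degrees(np.arctan2(py[dark],pz[dark])).mean(),1) if dark.sum() else None, np.round(px[dark].mean(),1) if dark.sum() else None, "rim top",np.round(np.percentile(rr[(abs(px)<6)&(pz>20)&(rr<60)],95),1))
    return
def swing(a,b,flip,r=54,F=45,leave=True):
    """pinch at angle a, carry to b (rad), let go"""
    bot.move_gripper(40,F); bot.move_to(list(wp(a,r+60)),wq(a,flip)); bot.servo_line(list(wp(a,r)),wq(a,flip),120); bot.move_gripper(5,F); print("pinch",st())
    n=max(1,int(np.ceil(abs(b-a)/np.radians(15))))
    for t in np.linspace(a,b,n+1)[1:]: bot.servo_line(list(wp(t,r)),wq(t,flip),70)
    bot.dwell(.3); s=bot.read_state(); d=s["ee_pos"]-HUB; print("at th",np.degrees(np.arctan2(d@UY,d[2])),st()); bot.move_gripper(40)
    if leave: bot.servo_line(list(wp(b,r+60)),wq(b,flip),150)
E
python3 - <<'E'
from wheel import *
stud()
A=np.radians(45)
for flip in(0,1,-1):
    print(flip,[None if (j:=bot.ik(list(wp(t,r)),wq(t,flip))) is None else np.round(j,2) for t in(-A,0,A) for r in(54,114)])
E
```

```text
top beyond rim 0 dark 0 th(deg,+ to +y) None None rim top 53.5
scene beyond rim 0 dark 0 th(deg,+ to +y) None None rim top 51.8
0 [array([-0.77,  0.95,  1.01,  0.61,  1.7 , -0.73]), array([-0.81,  0.96,  0.88,  0.6 ,  1.82, -0.7 ]), array([-0.52,  0.65,  1.32, -0.  ,  1.17, -0.4 ]), array([-0.52,  0.59,  1.27, -0.  ,  1.28, -0.4 ]), array([-0.22,  0.69,  1.48, -0.91,  1.1 ,  0.4 ]), array([-0.15,  0.63,  1.47, -0.86,  1.19,  0.37])]
1 [array([-0.77,  0.95,  1.01,  0.61,  1.7 ,  2.41]), array([-0.81,  0.96,  0.88,  0.6 ,  1.82,  2.45]), None, None, None, None]
-1 [array([-0.77,  0.95,  1.01,  0.61,  1.7 ,  2.41]), array([-0.81,  0.96,  0.88,  0.6 ,  1.82,  2.45]), None, None, None, None]
```

```bash
python3 - <<'E'
from wheel import *
A=np.radians(45)
swing(A,-A,0)
bot.move_to([430,0,300],list(quat(np.radians(20)))); stud(); print(st())
s=cam("scene")["image"]; cv2.imwrite("pics/a8.png",cv2.resize(s[80:180,100:230],None,fx=5,fy=5))
E
```

```text
pinch (100.4833, array([ 589.21, -256.85,  103.91]), array([-1. ,  6.3,  6.1]), 10.8)
at th -45.705391487931855 (103.2333, array([ 579.06, -334.75,  103.89]), array([  0.3, -14. ,   9. ]), 10.7)
top beyond rim 3 dark 0 th(deg,+ to +y) None None rim top 53.6
scene beyond rim 0 dark 0 th(deg,+ to +y) None None rim top 52.0
(106.0583, array([ 4.3017e+02, -3.0000e-01,  2.9976e+02]), array([-0.2, -0.5,  0.1]), 39.6)
```

View pics/a8.png

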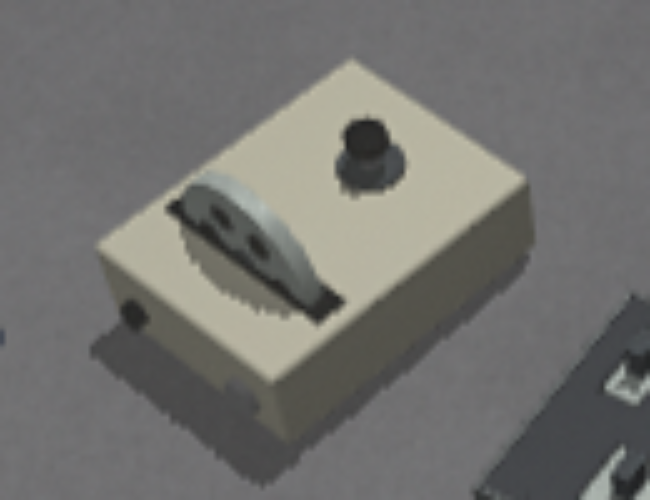

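```bash
python3 - <<'E'
from wheel import *
A=np.radians(45)
swing(A,-A,0)
bot.move_to([430,0,300],list(quat(np.radians(20)))); stud(); print(st())
E
```

```text
pinch (108.5333, array([ 589.19, -256.82,  103.85]), array([-0.9,  6.4,  6.2]), 10.8)
at th -45.682620041896506 (111.2833, array([ 579.07, -334.73,  103.9 ]), array([ -0.3, -13.9,   9.8]), 10.8)
top beyond rim 10 dark 1 th(deg,+ to +y) 86.1 6.4 rim top 53.7
scene beyond rim 5 dark 5 th(deg,+ to +y) 34.3 0.4 rim top 53.1
(114.1083, array([ 4.3018e+02, -2.8000e-01,  2.9976e+02]), array([ 0.3, -0.4,  0.5]), 40.1)
```

```bash
cat >> wheel.py <<'E'
def studpix(name="scene",save=None):
    """dark blob outside the rim, rays cast onto the wheel's mid plane"""
    c=shots(name,3); h,w=c["depth"].shape; u,v=np.meshgrid(np.arange(w),np.arange(h)); d=ray(c,np.c_[u.ravel(),v.ravel()]); t=((HUB-c["eye"])@UX)/(d@UX); X=c["eye"]+d*t[:,None]-HUB
    py,pz=X@UY,X[:,2]; rr=np.hypot(py,pz); g=c["image"].max(2).ravel(); th=np.degrees(np.arctan2(py,pz))
    m=(rr>55)&(rr<62)&(pz>5); 
    if save: uv=proj(c,[HUB+[0,0,30]])[0].astype(int); cv2.imwrite(save,cv2.resize(c["image"][uv[1]-40:uv[1]+50,uv[0]-60:uv[0]+60],None,fx=6,fy=6,interpolation=cv2.INTER_NEAREST))
    k=m&(g<g[m].min()+45); print(name,"dark",k.sum(),"th",np.round(np.median(th[k]),1),np.round(th[k].min(),1),np.round(th[k].max(),1),"r",rr[k].mean())
E
python3 - <<'E'
from wheel import *
np.set_printoptions(precision=1,suppress=True)
for n in("top","scene"):
    c=shots(n,3); P=cloud(c).reshape(-1,3); d=P-HUB; px,py,pz=d@UX,d@UY,d[:,2]; rr=np.hypot(py,pz); m=(abs(px)<9)&(pz>4)&(rr>54.5)&(rr<66)
    print(n,np.c_[px,py,pz,rr,np.degrees(np.arctan2(py,pz)),c["image"].reshape(-1,3).max(1)][m])
studpix("scene","pics/a9.png")
E
```

```text
top [[  3.   34.2  51.4  61.8  33.6 124. ]
 [  3.1  32.1  52.   61.1  31.7 128. ]
 [  4.7   2.7  54.6  54.7   2.9 196. ]
 [  1.5  33.3  48.   58.4  34.7 121. ]
 [  1.2  31.4  49.7  58.8  32.3 117. ]
 [  1.3  29.2  50.1  57.9  30.2 134. ]
 [  3.   -6.6  54.3  54.7  -6.9 204. ]
 [ -1.1  33.5  48.8  59.2  34.4 140. ]
 [ -1.9  32.3  53.2  62.2  31.3 133. ]
 [ -0.8  28.9  49.1  56.9  30.5 143. ]
 [ -0.7   7.7  55.8  56.3   7.8 200. ]
 [ -5.6 -16.1  53.5  55.9 -16.8 181. ]
 [  5.6 -65.4   4.3  65.5 -86.2 203. ]
 [ -2.1 -60.6   4.   60.8 -86.2  88. ]]
scene [[ 0.  31.3 49.9 58.9 32.1 92. ]
 [-1.8 33.2 49.8 59.9 33.7 86. ]
 [ 2.5 29.  46.3 54.7 32.1 77. ]
 [ 3.9 36.2 52.7 63.9 34.4 58. ]
 [ 0.1 34.9 48.6 59.8 35.7 77. ]]
scene dark 7 th 75.3 35.7 83.9 r 59.02784889861983
```

View pics/a9.png

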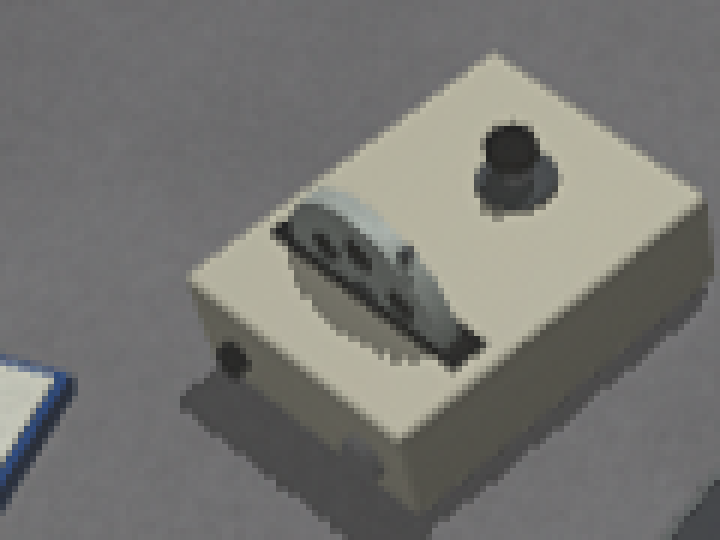

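```bash
cat >> wheel.py <<'E'
def studth():
    for n in("top","scene"):
        T=[]
        for _ in range(6):
            c=cam(n); P=cloud(c).reshape(-1,3); d=P-HUB; px,py,pz=d@UX,d@UY,d[:,2]; rr=np.hypot(py,pz); m=(abs(px)<5)&(pz>25)&(rr>56)&(rr<66)&(c["image"].reshape(-1,3).max(1)<165)
            T+=list(np.c_[py,pz][m])
        T=np.array(T); print(n,len(T),"mean y,z",T.mean(0) if len(T) else None,"th",np.degrees(np.arctan2(*T.mean(0))) if len(T) else None)
E
python3 - <<'E'
from wheel import *
studth()
swing(0,np.radians(-32.5),0)
bot.move_to([430,0,300],list(quat(np.radians(20)))); studth(); print(st())
E
```

```text
top 46 mean y,z [32.24428496 50.92355683] th 32.341580177576546
scene 28 mean y,z [33.913869   48.71526935] th 34.844287797485414
pinch (117.7167, array([ 584.24, -295.34,  120.08]), array([-1.5,  1.1,  5.8]), 10.8)
at th -32.967442082301126 (119.0417, array([ 580.36, -325.25,  111.66]), array([-3.3, -6.7,  6.8]), 10.7)
top 30 mean y,z [ 0.78408629 60.39410607] th 0.7438194613394767
scene 25 mean y,z [ 4.16052387 58.2402243 ] th 4.086113856473857
(122.1, array([ 4.3001e+02, -2.0000e-02,  3.0000e+02]), array([-0.2, -0.5, -0.7]), 40.2)
```

```bash
cat >> wheel.py <<'E'
from scipy.optimize import least_squares
def studrel():
    for n in("top","scene"):
        S=[];W=[]
        for _ in range(6):
            c=cam(n); P=cloud(c).reshape(-1,3); d=P-HUB; px,py,pz=d@UX,d@UY,d[:,2]; rr=np.hypot(py,pz); I=c["image"].reshape(-1,3).max(1)
            S+=list(np.c_[py,pz][(abs(px)<6)&(pz>25)&(rr>56)&(rr<67)&(I<165)]); W+=list(np.c_[py,pz][(abs(px)<9)&(pz>10)&(rr>47)&(rr<56)&(I>165)])
        S,W=np.array(S),np.array(W); f=least_squares(lambda p:np.hypot(*(W-p).T)-52,[0,0],loss="soft_l1").x; d=np.median(S,0)-f
        print(n,len(S),len(W),"hub fit",f,"stud rel",d,"th",np.degrees(np.arctan2(*d)))
E
python3 - <<'E'
from wheel import *
studrel()
E
```

```text
top 33 804 hub fit [-1.33102874 -0.19136107] stud rel [ 1.8594463  60.57328198] th 1.7582831180690077
scene 24 113 hub fit [ 0.94989233 -1.83721373] stud rel [ 0.95026899 60.98643295] th 0.8926902990224321
```

```bash
python3 - <<'E'
from wheel import *
x,y=(HUB-90*UX)[:2]; bot.move_gripper(0,40); go(x,y,150,PY); line(x,y,120,80); bot.dwell(.2); print(st())
print("push",line(x,y,91,20,20),st()); bot.dwell(.3); print(st())
line(x,y,150,60); bot.move_to([430,0,300],list(quat(np.radians(20)))); studrel(); print(st())
c=shots("top",3); P=cloud(c).reshape(-1,3); m=np.hypot(P[:,0]-x,P[:,1]-y)<9; print("cap z",np.median(P[m,2]))
bot.move_joints(HOME)
for n in("top","scene"): cv2.imwrite(f"pics/{n}end.png",cam(n)["image"])
t,s=[cv2.imread(f"pics/{n}end.png") for n in("top","scene")]
cv2.imwrite("pics/end.png",np.hstack([cv2.resize(t[100:330,60:460],(400,230)),cv2.resize(s[80:310,100:500],(400,230))])); print(st())
E
```

```text
(125.1333, array([ 494.87, -284.03,  120.42]), array([ 0.3, -0.3,  1.2]), -0.2)
push True (126.225, array([ 494.94, -284.06,   97.2 ]), array([-2.2,  1.5,  9.3]), -0.1)
(126.525, array([ 494.94, -284.05,   97.2 ]), array([-2.1,  1.6,  8.7]), 0.0)
top 32 794 hub fit [-1.06649715 -0.1898031 ] stud rel [ 1.73288985 61.23542541] th 1.6209699405227969
scene 30 109 hub fit [ 2.61519865 -1.99738082] stud rel [-0.18647776 61.19281774] th -0.17460146357788597
(129.4083, array([ 4.3002e+02, -2.0000e-02,  3.0002e+02]), array([-0.2,  0.3, -0.1]), 0.2)
cap z 91.89050291363515
(131.675, array([206.36, 509.69, 250.41]), array([ 0.3, -0.5, -0.5]), 0.0)
```

View pics/end.png

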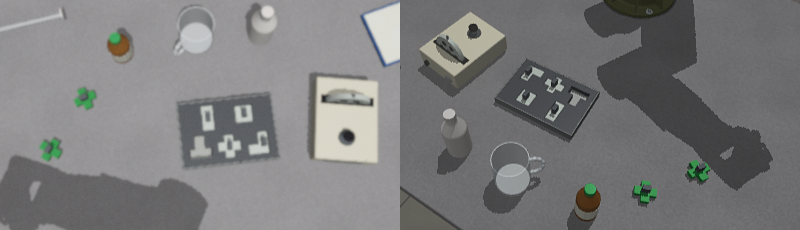

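```bash
python3 - <<'E'
from wheel import *
x,y=(HUB-90*UX)[:2]; go(x,y,150,PY); line(x,y,116,80); bot.dwell(.1)
print("push",line(x,y,93,15,30),st()); bot.dwell(.3); print(st())
line(x,y,150,60); bot.move_to([430,0,300],list(quat(np.radians(20))))
studrel(); c=shots("top",5); P=cloud(c).reshape(-1,3); m=np.hypot(P[:,0]-x,P[:,1]-y)<9; print("cap z",np.median(P[m,2]))
bot.move_joints(HOME); bot.dwell(.3)
c=shots("top",5); P=cloud(c).reshape(-1,3)
for k,(a,b) in CUT.items():
    m=(np.hypot(P[:,0]-a,P[:,1]-b)<30); g=P[m&(P[:,2]>32)&(P[:,2]<60)]; print(k,g.mean(0),np.percentile(g[:,2],80))
print(st()); bot.finish_job()
E
```

```text
push True (136.575, array([ 494.91, -284.01,   97.15]), array([-4. ,  2.2,  9.3]), -0.2)
(136.875, array([ 494.91, -284.02,   97.12]), array([-3.6,  2.3,  8.8]), 0.1)
top 31 802 hub fit [-1.59662805 -0.25744632] stud rel [ 2.03924576 60.77970375] th 1.92163428461604
scene 26 110 hub fit [ 1.2984566 -2.1202735] stud rel [ 0.07595803 60.21802271] th 0.07227192637060174
cap z 91.7866788368267
bar [566.12683179  41.66707445  43.32390232] 44.92116510511592
square [572.46722339 -47.93466316  42.87279176] 44.43522593094112
cross [494.32951129  -7.62630608  43.23977757] 45.018238226797436
ell [499.61680869 -90.70735278  43.18688383] 44.98867267367855
(142.575, array([205.64, 510.05, 250.25]), array([-0.1,  0.2,  0.7]), -0.2)
the job is handed in; nothing more can be done
```

The job is handed in at about 143 s. All four gauges that were on the bench are packed, the filter wheel's stud is at the top, and the plunger has been pressed and has come back up. No gauge_tee was on the bench.

- **Gauges:** The bar, square, cross and ell are each pressed home. Each time the closed jaws stopped at the height of a gauge that is fully seated, and the last depth check puts all four grips at about 44–45 mm (44 mm expected).
- **Ell mishap:** My first try put the ell in turned half round, and it tipped in its cutout. I took it out, set it on the bench, gripped it again and seated it correctly.
- **Wheel:** I turned it in three strokes until the stud stood at the top. The two cameras disagree slightly: the top view gives 1.9° off the top towards +y and the scene view 0.1°. I left it there rather than risk a correction smaller than the uncertainty.
- **Plunger:** I pressed it after the wheel was set, and a second time to be sure. The jaws stopped at 97.1–97.2 mm (97.0 expected at full stroke), and the force limits that stopped the pushes (20 N and 30 N) are well above the 9.6 N spring. The cap was back at about 92 mm afterwards and the wheel had not visibly moved.

I did not touch the bottles, the jug or the green look-alikes.

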